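# Fold up the test box and press its cover home on the hidden pin

### The job

Close the folding test box on the bench: first swing its three hinged side panels (left, right, front) fully upright. Then fit the loose cover, square with the box, over the locating pin (which it hides; slide it about if need be until it drops on) and press it down against the sprung pad nearly as far as the pad will go. Do not let go: finish while still holding the cover pressed down in that way, level and square with the box, with the panels upright.

Things in the scene. Friction and masses are not known exactly. Their poses are not given: they have to be found in the camera images.
- test_box: Folding sheet-metal test box, fixed. Origin: centre of the underside of its dark base, 104 (x) by 144 (y) by 6 mm; z up; yaw within 0.25 rad. Fixed wall at its +x edge, top at z = 56 mm; hinged panels at the other three edges. In the middle a round pedestal (up to z = 42 mm), the round sprung pad over it (48 mm across) and through that a fixed steel pin, 12 mm diameter.
- panel_left (a joint): Aluminium panel 100 mm wide (x), 50 mm from hinge to free edge, 2.5 mm thick; hinge along the box's x at y = +70.5, z = 6 mm of test_box. 0 = flat, pointing outward (+y); 1.571 = upright at its stop. Starts partly raised (0.5 to 0.95); a stiff hinge (0.03 N m) leaves it where put. Carry its free edge inward and up along its arc with a closed fingertip; a level push may jam.
- panel_right (a joint): The same panel on the other side: hinge line along the box's x at y = -70.5 mm, z = 6 mm, pointing to -y at 0; 1.571 = upright. Starts at 0.5 to 0.95.
- panel_front (a joint): The panel on the robot's side, 136 mm wide (along y), 50 mm long; hinge line along the box's y at x = -50.5 mm, z = 6 mm, pointing to -x at 0; 1.571 = upright. Starts at 0.5 to 0.95.
- pin_tip (a point): Tapered tip of the locating pin, on its axis: x = y = 0, z = 80.5 mm of test_box.
- pad (a joint): Travel (m) of the sprung pad on which the cover comes to rest: 0 = up (top at z = 66.5 mm of test_box, 14 mm below the pin's tip), 0.008 = down at its stop (top at z = 58.5 mm). About 3 N to start, 12 N to press fully; springs back when let go. It about carries the cover's weight.
- cover: Loose cover, 0.14 to 0.26 kg, flat on a plywood board (its top at z = 10 mm), yaw within 0.45 rad: plate 110 (x) by 150 (y) by 8 mm; black block on its middle, 50 (x) by 30 mm (y), z = 8 to 48 mm, to grip across the 30 mm. Origin: centre of the underside, the mouth of the blind hole for the pin (15 mm diameter, 26 mm deep, slightly bevelled). Its long side goes along the box's, either way round.

How it is judged:
By the outcome, as a careful person would: the job done as asked, in the order asked, and still so for the second after the job is handed in, while the arm keeps its last pose, push and grip.
It also fails if it takes over 72 s, if anything falls off the work surface, if the arm or the gripper's body presses on something with over 40 N, if the wrist force passes 120 N, or if a joint passes its speed limit or range.

### The arm

A 6-joint arm with a two-finger parallel gripper is mounted at the origin on a cart in front of the work surface, level with it; the furniture and walls round the work are solid. World frame = base frame: x ahead of the robot, y to its left, z up, the work surface at z = 0. Lengths are in m, angles in degrees, forces in N, time in s.
With the tool pointing down it reaches from about 0.35 to 0.925 m from the base axis. Payload 6.4 kg.
Tool frame: the origin (TCP) lies midway between the tips of the shut fingers; the grasp point (between the pads) lies 19 mm behind it; z points along the fingers, y is the line along which they close (so a half turn about z gives the same grasp; the last joint's range is limited). The gripper opens to 85 mm and grips with 20 to 120 N. Pads are 22 mm wide; open, the fingers measure 114 mm over their backs; the gripper's body (76 mm by 85 mm) begins 54 mm behind the grasp point. The pads swing forward as they close: fully open they stand 13 mm farther back than shut.
Start: joints at [-75.636, 14.043, 89.255, -0, 76.702, -9.975], TCP at [0.268, -0.592, 0.231] pointing down, gripper open.
Joint ranges: [-179.41, 179.41], [-58.25, 129.5], [7.25, 145.43], [-54.29, 234.29], [11.92, 165.04], [-157.13, 157.13]. Speed limits (degrees/s): [147.25, 147.25, 180, 180, 180, 180].

### API

Orientations are given as [roll, pitch, yaw] about the fixed x, y, z axes, in that order (R = Rz(yaw) Ry(pitch) Rx(roll)).
In Python, from station import env gives the robot as it stands. The module is installed in compiled form; this text tells all that it offers. Calls block until the motion is done:
- env.movep(position, orientation): joint-space move of the TCP to a pose.
- env.line_to(position, velocity=0.15, frame=None): straight line of the TCP; frame=None keeps the orientation; velocity is the mean speed in m/s.
- env.set_joints(angles): joint-space move.
- env.command_gripper(opening, f_grip=None): finger opening in m; f_grip is the grip in N (None keeps the last); returns when the fingers have stopped.
- env.hold(seconds).
- env.solve_ik(position, orientation): joint angles nearest the present ones, or None.
- env.state(): the state.
- env.get_image(name): name is "scene" or "top" or "wrist"; returns (picture, depth): 400x640x3 uint8, blue, green, red; 400x640 float32, m along the optical axis (not along the pixel's ray), 0 where there is no reading.
- env.get_calibration(name): a dict with "intrinsics" (3x3 intrinsics, pixels), "cam_to_world" (4x4, takes a point from camera to world coordinates). Camera axes: x right, y up, looking along -z (the intrinsics and any distortion apply to the point x, -y, -z); pixel columns grow to the right and rows downward; lengths in m; the calibration is good to about 2 mm. A picture is of the moment at which its call begins: read the wrist's pose just before it. get_calibration takes no time and is no camera call; for the wrist camera it gives the pose at the moment of the call.
A pose or a line that the arm cannot do raises env.IKError and nothing moves.
- env.job_done(): hands the job in; it is judged then, once.
The state is a dict: "clock": time; "joint_pos": joint angles; "qd": joint speeds; "tau": joint torques, N m; "tcp_pos": TCP position; "orientation": TCP orientation; "contact_force": force on the tool from outside, world axes, zero at the start; "wrist_torque": the same for the moment, N m; "gripper_width": finger opening in m; "grasp_force": force on a finger pad.
Only numpy, scipy, OpenCV 4.12 (cv2) and the standard library are available. Lean on these libraries where they do the work, as an engineer would, in place of code of your own. Each camera call takes 0.05 s, during which the arm holds its last target. There are 200 camera calls.

## Working session

There is one attempt and no reset: what is moved stays moved. The work goes in short steps, each a Python script; the robot and the scene stay as the last script left them, time stands still between calls to the robot, and variables do not carry over. Pictures are saved under pics/ and viewed, at most 10 in all, crops included, and the job is handed in when it is done.

```bash
mkdir -p pics; ls
python3 - <<'E'
from station import env
import cv2,numpy as np
s=env.state();print(s)
for n in("scene","top"):
    im,d=env.get_image(n);c=env.get_calibration(n);print(n,c)
    cv2.imwrite(f"pics/{n}0.png",im);np.savez(f"{n}0.npz",im=im,d=d,**{k:v for k,v in c.items()})
E
```

```text
pics
{'clock': 0.0, 'joint_pos': array([-7.56351185e+01,  1.40838073e+01,  8.93252936e+01,  1.42844760e-03,
        7.67001157e+01, -9.97424416e+00]), 'qd': array([-0.02547304, -0.0149397 , -0.09332987,  0.03191621,  0.11791575,
        0.07052658]), 'tau': array([ 3.29057759e-03, -4.29498947e+01, -3.26127684e+01,  4.53514610e-05,
        5.24696967e-03,  5.51213773e-06]), 'tcp_pos': array([ 0.26777086, -0.59167763,  0.2301802 ]), 'orientation': array([-1.79892675e+02, -2.02854090e-02,  2.43387767e+01]), 'contact_force': array([ 0.25047518, -0.31339309,  0.17148021]), 'wrist_torque': array([ 0.02170131, -0.02007155,  0.02823405]), 'grasp_force': 0.0, 'gripper_width': 0.08502271240827967}
scene {'intrinsics': array([[482.06262371,   0.        , 319.18599461],
       [  0.        , 482.06262371, 200.32166021],
       [  0.        ,   0.        ,   1.        ]]), 'cam_to_world': array([[-0.76881781,  0.35866641, -0.52941248, -0.03841242],
       [-0.63946668, -0.42961338,  0.63758506,  0.64914875],
       [ 0.00123765,  0.82872839,  0.55964964,  0.69929804],
       [ 0.        ,  0.        ,  0.        ,  1.        ]])}
top {'intrinsics': array([[492.51447317,   0.        , 316.75960554],
       [  0.        , 492.51447317, 200.01806121],
       [  0.        ,   0.        ,   1.        ]]), 'cam_to_world': array([[-0.00201508,  0.99326152, -0.11587709,  0.41429491],
       [-0.9999564 , -0.00305802, -0.00882332, -0.06597787],
       [-0.00911822,  0.11585425,  0.99322437,  1.44227499],
       [ 0.        ,  0.        ,  0.        ,  1.        ]])}
```

View pics/top0.png

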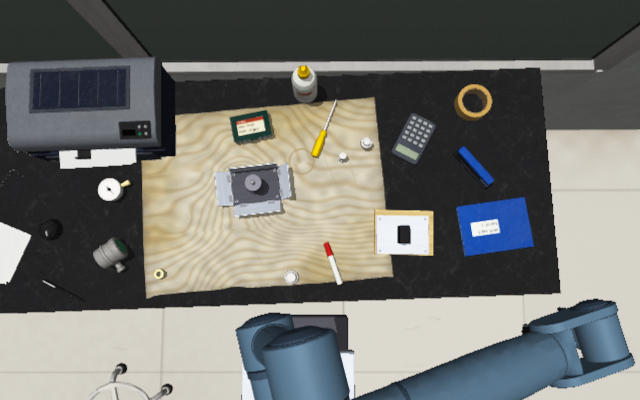

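View pics/scene0.png

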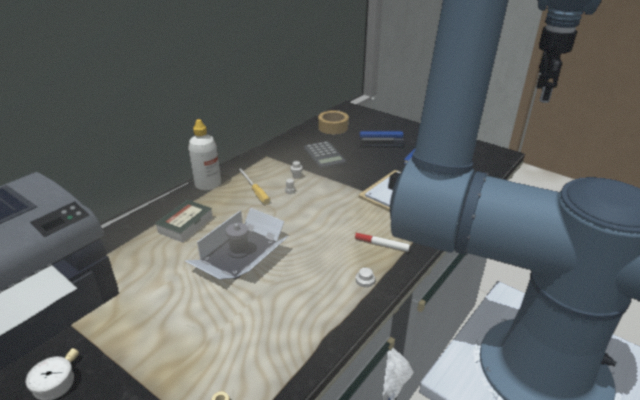

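The top view shows the box near (254,185), with its front panel below it and side panels left and right. The cover is white, near (404,233), and its black block is at (404,234). In the scene view the box sits near (238,245), with the cover partly hidden by the arm.

```bash
cat > h.py <<'E'
import numpy as np,cv2
from scipy.spatial.transform import Rotation as R
def ray(c,u,v):
    K=c['intrinsics'];T=c['cam_to_world']
    d=np.linalg.inv(K)@[u,v,1.];return T[:3,3],T[:3,:3]@(d*[1,-1,-1])
def onz(c,u,v,z):
    o,d=ray(c,u,v);return o+d*(z-o[2])/d[2]
def cloud(c,d):
    K=c['intrinsics'];T=c['cam_to_world'];v,u=np.mgrid[:d.shape[0],:d.shape[1]]
    p=np.stack([(u-K[0,2])/K[0,0]*d,-(v-K[1,2])/K[1,1]*d,-d],-1)
    return p@T[:3,:3].T+T[:3,3]
E
python3 - <<'E'
from station import env
from h import *
t=np.load('top0.npz');P=cloud(t,t['d'])
for u,v in[(254,180),(250,208),(222,190),(285,183),(404,234),(390,225),(300,230)]:print(u,v,P[v,u].round(4))
s=env.state();c=env.get_calibration('wrist');T=np.eye(4);T[:3,:3]=R.from_euler('xyz',s['orientation'],degrees=True).as_matrix();T[:3,3]=s['tcp_pos']
print((np.linalg.inv(T)@c['cam_to_world']).round(4));print(c['intrinsics'])
for p,yw in[([.46,-.32,.4],0),([.5,.09,.4],0),([.46,-.32,.4],90),([.5,.09,.4],90),([.5,.09,.4],-90)]:
    for o in([180,0,yw],):print(p,yw,env.solve_ik(p,o))
E
```

```text
254 180 [0.633  0.1243 0.0623]
250 208 [0.5578 0.1412 0.0164]
222 190 [0.6103 0.223  0.0213]
285 183 [0.6298 0.0389 0.0253]
404 234 [ 0.4792 -0.298   0.0581]
390 225 [ 0.5068 -0.2643  0.022 ]
300 230 [ 0.4941 -0.0041  0.0042]
[[ 3.000e-04  9.520e-01  3.062e-01  7.950e-02]
 [ 1.000e+00 -8.000e-04  1.500e-03  2.000e-04]
 [ 1.700e-03  3.062e-01 -9.520e-01 -1.425e-01]
 [ 0.000e+00  0.000e+00  0.000e+00  1.000e+00]]
[[295.30304904   0.         323.21283086]
 [  0.         295.30304904 196.36909842]
 [  0.           0.           1.        ]]
[0.46, -0.32, 0.4] 0 [-4.64166162e+01 -3.06090824e+00  9.02775418e+01 -2.54444375e-14
  9.27833664e+01  4.35833838e+01]
[0.5, 0.09, 0.4] 0 [-2.60129009e+00 -1.04772910e+01  9.70523064e+01 -2.54444375e-14
  9.34249847e+01  8.73987099e+01]
[0.46, -0.32, 0.4] 90 [-46.4166162   -3.06090824  90.27754181   0.          92.78336643
 -46.4166162 ]
[0.5, 0.09, 0.4] 90 [ -2.60129009 -10.47729104  97.05230638   0.          93.42498466
  -2.60129009]
[0.5, 0.09, 0.4] -90 None
```

Run:
```python
from station import env
from h import *
for n,p in[('c1',[.48,-.34,.22]),('c2',[.48,-.24,.22]),('b1',[.63,.07,.22]),('b2',[.63,.16,.22])]:
    env.movep(p,[180,0,0]);env.hold(.3)
    c=env.get_calibration('wrist');im,d=env.get_image('wrist')
    cv2.imwrite(f"pics/{n}.png",im);np.savez(f"{n}.npz",im=im,d=d,**c);print(n,env.state()['clock'])
a=np.hstack([cv2.resize(cv2.imread(f'pics/{n}.png'),(400,250)) for n in('c1','c2')])
b=np.hstack([cv2.resize(cv2.imread(f'pics/{n}.png'),(400,250)) for n in('b1','b2')])
cv2.imwrite('pics/m1.png',np.vstack([a,b]))
```

```text
c1 1.7
c2 2.5333
b1 4.1833
b2 4.9833
```

View pics/m1.png

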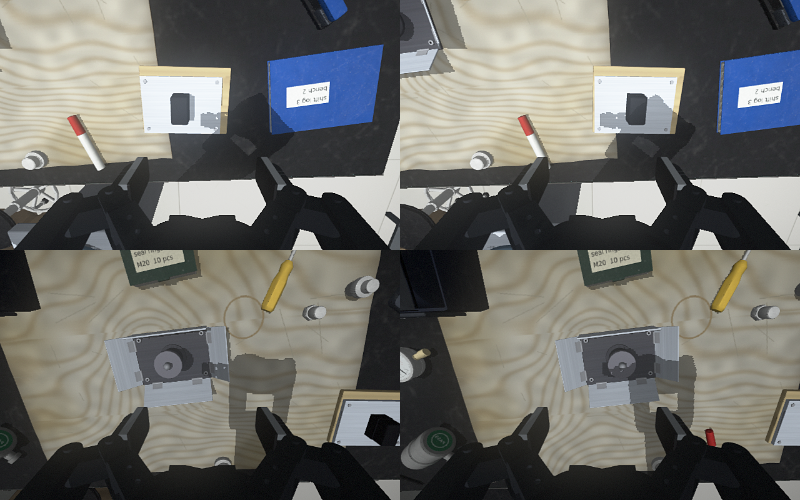

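View pics/b1.png

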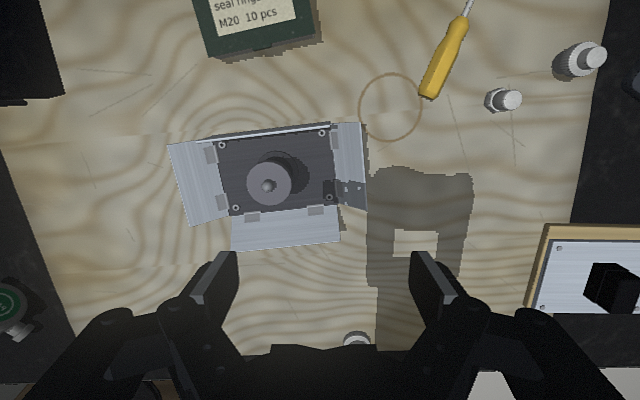

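In the c1 and c2 halves the cover is clear on its board (plate about x 140–228, y 77–133 in the half-size picture). In b1 the pin and pad are at (268,185). The wall top runs from (180,141) to (335,124), with the left panel near (195,185), the right near (350,165) and the front near (285,228).

Run:
```python
from h import *
from scipy.optimize import least_squares
def near(P,c,r):return np.linalg.norm(P[...,:2]-c,axis=-1)<r
for n in('c1','c2'):
    t=np.load(n+'.npz');P=cloud(t,t['d']);m=near(P,[.479,-.298],.12)&(t['d']>0)
    z=P[...,2]
    for lo,hi in((.012,.026),(.048,.066)):
        q=P[m&(z>lo)&(z<hi)]
        if lo<.02:
            hsv=cv2.cvtColor(t['im'],cv2.COLOR_BGR2HSV);q=P[m&(z>lo)&(z<hi)&(hsv[...,1]<50)]
        zz=np.median(q[:,2]);q=q[abs(q[:,2]-zz)<.003]
        r=cv2.minAreaRect((q[:,:2]*1000).astype(np.float32));print(n,'z',zz,q[:,2].std(),len(q),r)
    if 1: # pixel-based block top: black on white contour
        pass
for n in('b1','b2'):
    t=np.load(n+'.npz');P=cloud(t,t['d']);m=near(P,[.633,.12],.2)&(t['d']>0);z=P[...,2]
    q=P[m&(z>.062)&(z<.0695)];q=q[np.linalg.norm(q[:,:2]-np.median(q[:,:2],0),axis=1)<.04]
    (x,y),rr=cv2.minEnclosingCircle((q[:,:2]*1000).astype(np.float32))
    print(n,'pad',np.median(q[:,2]),len(q),x,y,rr,q.mean(0))
    w=P[m&(z>.072)&near(P,[x/1e3,y/1e3],.02)];print(' pin',len(w),w.mean(0),w[:,2].max())
    c=np.array([x,y])/1e3
    q=P[m&(z>.046)&(z<.060)&~near(P,c,.04)&(P[...,0]>c[0]+.02)]
    l=cv2.fitLine(q[:,:2].astype(np.float32),cv2.DIST_HUBER,0,1e-4,1e-4).ravel();print(' wall',len(q),np.degrees(np.arctan2(-l[0],l[1])),l[2:],q[:,2].max())
```

```text
c1 z 0.018061759459057775 0.0007593086244023624 9956 ((481.1407165527344, -300.8076477050781), (150.3276824951172, 110.53285217285156), 89.25578308105469)
c1 z 0.05776609469292293 0.0008496849910005954 1239 ((481.8892822265625, -300.9801940917969), (29.937191009521484, 49.34137725830078), 89.35562133789062)
c2 z 0.017905925618896423 0.0007630587796454323 9829 ((481.0958251953125, -301.4503173828125), (149.53680419921875, 110.65544128417969), 89.21722412109375)
c2 z 0.05764569129165642 0.0008578123774764472 1246 ((481.823974609375, -300.7641296386719), (30.17385482788086, 48.566741943359375), 89.6716079711914)
b1 pad 0.06655560059481336 1471 627.9194946289062 126.52470397949219 23.914752960205078 [0.62888461 0.12597961 0.06651395]
 pin 11908 [0.63689581 0.12619201 0.28306351] 0.31237983629153776
 wall 493 -173.43427 [0.6772835  0.13958403] 0.05812783144922873
b2 pad 0.06640844743700494 1456 628.0765991210938 126.71904754638672 23.921239852905273 [0.62893886 0.12700223 0.06639038]
 pin 4369 [0.63799572 0.11903016 0.27168838] 0.31433957293497433
 wall 524 -173.32373 [0.67826766 0.13196178] 0.05772626369473588
```

```bash
cat >> h.py <<'E'
C=np.array([.628,.1266]);YAW=6.6
def box(P,c=None,y=None):
    c=C if c is None else c;a=np.radians(YAW)
    Q=P.copy();d=P[...,:2]-c;Q[...,0]=d[...,0]*np.cos(a)+d[...,1]*np.sin(a);Q[...,1]=-d[...,0]*np.sin(a)+d[...,1]*np.cos(a);return Q
def world(x,y,z):
    a=np.radians(YAW);return np.array([C[0]+x*np.cos(a)-y*np.sin(a),C[1]+x*np.sin(a)+y*np.cos(a),z])
def angles(ts):
    out={}
    for n,ax,s,h,lat in(('left',1,1,.0705,.04),('right',1,-1,.0705,.04),('front',0,-1,.0505,.055)):
        r=[]
        for t in ts:
            Q=box(cloud(t,t['d']));o=Q[...,ax]*s-h;z=Q[...,2]-.006
            m=(t['d']>0)&(abs(Q[...,1-ax])<lat)&(np.hypot(o,z)<.049)&(np.hypot(o,z)>.015)&(o>-.006)&(z>.006)
            r.append((round(float(np.median(np.arctan2(z[m],o[m]))),3) if m.any() else None,int(m.sum())))
        out[n]=r
    return out
E
python3 - <<'E'
from h import *
ts=[np.load(n+'.npz') for n in('b1','b2')];print(angles(ts))
for t in ts:
    Q=box(cloud(t,t['d']));z=Q[...,2]
    w=Q[(np.hypot(Q[...,0],Q[...,1])<.015)&(z>.0685)&(z<.09)];k=w[w[:,2]>.077];print('pin',w.mean(0),len(w),k.mean(0),len(k))
    for lo,hi in((.003,.010),(.045,.060)):
        q=Q[(abs(Q[...,0])<.058)&(abs(Q[...,1])<.075)&(z>lo)&(z<hi)&(np.hypot(Q[...,0],Q[...,1])>.035)]
        print(lo,len(q),np.percentile(q,[1,99],axis=0)[:,:2].round(4).tolist())
    hsv=cv2.cvtColor(t['im'],cv2.COLOR_BGR2HSV)
    m=((z>-.002)&(z<.012)&(hsv[...,2]<90)&(abs(Q[...,0])<.07)&(abs(Q[...,1])<.09)).astype(np.uint8)
    m=cv2.morphologyEx(m,cv2.MORPH_OPEN,np.ones((3,3)))
    print(cv2.minAreaRect((Q[m>0][:,:2]*1000).astype(np.float32)))
E
```

```text
{'left': [(0.644, 2058), (0.639, 1771)], 'right': [(0.92, 1422), (0.917, 1851)], 'front': [(0.791, 2296), (0.789, 2339)]}
pin [ 0.00112363 -0.00128962  0.07728466] 127 [ 0.00018398 -0.00056887  0.07927561] 83
0.003 6366 [[-0.0527, -0.071], [0.0445, 0.0729]]
0.045 498 [[0.0486, -0.068], [0.0517, 0.0683]]
((-3.7303428649902344, 0.6721725463867188), (97.18073272705078, 146.92774963378906), 0.3437027037143707)
pin [0.00125606 0.00051912 0.07755562] 123 [0.00030615 0.00029842 0.07932512] 80
0.003 6355 [[-0.0531, -0.0713], [0.0513, 0.073]]
0.045 540 [[0.0487, -0.0679], [0.0518, 0.0681]]
((-10.34820556640625, -5.136238098144531), (153.07608032226562, 106.62865447998047), 89.89261627197266)
```

```bash
cat >> h.py <<'E'
def raise_panel(env,n,th):
    ax,s,h={'left':(1,1,.0705),'right':(1,-1,.0705),'front':(0,-1,.0505)}[n]
    rpy=[180,0,YAW]
    half=.011 if ax==0 else .0135
    def pt(t,off,dz):
        o=s*(h+.05*np.cos(t)+off);z=.006+.05*np.sin(t)+dz
        return world(o,0,z) if ax==0 else world(0,o,z)
    p=pt(th,half+.02,-.009);env.movep([p[0],p[1],.15],rpy);env.line_to(p,velocity=.2)
    f0=env.state()['contact_force']
    rad=pt(0,1,0)[:2]-pt(0,0,0)[:2]
    f=lambda:round(float((env.state()['contact_force']-f0)[:2]@rad),1)
    env.line_to(pt(th,half,-.009),velocity=.08);print('touch',f())
    for t in np.linspace(th,np.pi/2,8)[1:]:
        env.line_to(pt(t,half,-.009),velocity=.08);print(round(t,2),f())
    for k in range(1,9):
        if f()>6:break
        env.line_to(pt(np.pi/2,half-k*.001,-.009),velocity=.04);print('push',k,f())
    env.hold(.2)
    env.line_to(pt(np.pi/2,half+.02,-.009),velocity=.2)
    q=pt(np.pi/2,half+.03,0);q[2]=.15;env.line_to(q,velocity=.3)
    print('clock',env.state()['clock'])
E
python3 - <<'E'
from station import env
from h import *
env.command_gripper(0);print(env.state()['gripper_width'])
raise_panel(env,'left',.642)
c=env.get_calibration('wrist');im,d=env.get_image('wrist');cv2.imwrite('pics/l.png',im);print(angles([dict(d=d,**c)]))
E
```

```text
2.6054428604602945e-05
touch 0.6
0.77 0.8
0.91 2.2
1.04 3.0
1.17 2.5
1.31 2.4
1.44 3.2
1.57 1.4
push 1 1.6
push 2 2.0
push 3 2.7
push 4 1.6
push 5 1.3
push 6 3.2
push 7 5.5
push 8 8.3
clock 12.2417
{'left': [(1.395, 237)], 'right': [(0.913, 3774)], 'front': [(0.79, 3613)]}
```

```bash
cat >> h.py <<'E'
def edges(t):
    Q=box(cloud(t,t['d']));out={}
    for n,ax,s,h,lat in(('left',1,1,.0705,.04),('right',1,-1,.0705,.04),('front',0,-1,.0505,.055)):
        o=Q[...,ax]*s-h;z=Q[...,2];m=(t['d']>0)&(abs(Q[...,1-ax])<lat)&(o>-.02)&(o<.05)&(z<.07)
        zz=np.percentile(z[m],99.5) if m.any() else 0;k=m&(z>zz-.003);out[n]=(k.sum(),zz.round(4),np.percentile(o[k],[5,50,95]).round(4) if k.any() else 0)
    return out
E
python3 - <<'E'
from station import env
from h import *
p=world(0,.02,.2);env.movep(p,[180,0,YAW]);env.hold(.2)
c=env.get_calibration('wrist');im,d=env.get_image('wrist');cv2.imwrite('pics/l2.png',im[60:300,120:480]);t=dict(d=d,**c);print(angles([t]),edges(t))
E
```

```text
{'left': [(1.399, 915)], 'right': [(0.916, 2109)], 'front': [(0.793, 2204)]} {'left': (np.int64(235), np.float64(0.0556), array([0.0085, 0.0096, 0.0111])), 'right': (np.int64(309), np.float64(0.0452), array([0.028 , 0.0299, 0.0318])), 'front': (np.int64(191), np.float64(0.041), array([0.0319, 0.0341, 0.036 ]))}
```

View pics/l2.png

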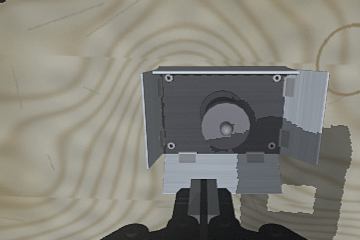

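The picture shows the left panel still leaning outward, at about 1.39 rad and x≈150. The fingers probably give along their closing direction, so I'll push along tool x instead and log the forces.

```bash
sed -i 's/    rpy=\[180,0,YAW\]/    rpy=[180,0,YAW+(90 if ax==1 else 0)]/; s/half=.011 if ax==0 else .0135/half=.012/' h.py
sed -i "s/print('push',k,f())/s_=env.state();print('push',k,f(),s_['contact_force'].round(1),(box(s_['tcp_pos'])*1e3).round(1))/; s/if f()>6:break/if f()>10:break/" h.py
python3 - <<'E'
from station import env
from h import *
raise_panel(env,'left',1.39)
p=world(0,.02,.2);env.movep(p,[180,0,YAW]);env.hold(.2)
c=env.get_calibration('wrist');im,d=env.get_image('wrist');t=dict(d=d,**c);print(angles([t]),edges(t))
E
```

```text
touch -0.1
1.42 0.9
1.44 0.2
1.47 0.8
1.49 0.6
1.52 0.1
1.54 -0.1
1.57 1.0
push 1 5.8 [0.2 5.7 0.1] [ 0.1 82.4 47.1]
push 2 8.7 [-1.4  8.4 -1.4] [ 0.  82.2 47.1]
push 3 11.2 [-0.5 11.1  0.1] [ 0.  82.1 47.1]
clock 18.8583
{'left': [(1.605, 402)], 'right': [(0.916, 2057)], 'front': [(0.793, 2154)]} {'left': (np.int64(201), np.float64(0.0565), array([-0.0013, -0.0002,  0.001 ])), 'right': (np.int64(299), np.float64(0.0453), array([0.0281, 0.03  , 0.0318])), 'front': (np.int64(180), np.float64(0.041), array([0.0314, 0.0338, 0.0354]))}
```

Run:
```python
from station import env
from h import *
raise_panel(env,'front',.791)
raise_panel(env,'right',.918)
p=world(0,-.02,.2);env.movep(p,[180,0,YAW]);env.hold(.2)
c=env.get_calibration('wrist');im,d=env.get_image('wrist');t=dict(d=d,**c);print(angles([t]),edges(t));cv2.imwrite('pics/p.png',im[60:300,120:480])
Q=box(cloud(c,d));z=Q[...,2]
w=Q[(np.hypot(Q[...,0],Q[...,1])<.015)&(z>.077)&(z<.09)];print('pin',w.mean(0),len(w));print(env.state()['clock'])
```

```text
touch 0.6
0.9 1.3
1.01 1.4
1.13 0.2
1.24 0.4
1.35 0.6
1.46 0.6
1.57 5.8
push 1 9.8 [-9.  -1.2  5. ] [-63.6   0.2  46.4]
push 2 12.6 [-11.6  -2.1   9.1] [-63.5   0.2  46.3]
clock 25.3083
touch 0.3
1.01 -0.1
1.1 0.3
1.2 0.4
1.29 0.8
1.38 -0.4
1.48 0.5
1.57 3.9
push 1 6.7 [ 0.5 -6.4 -0.3] [  0.  -82.7  47. ]
push 2 8.9 [ 0.3 -8.7 -0.1] [  0.1 -82.6  47.1]
push 3 13.1 [  0.2 -12.9  -1.1] [  0.1 -82.4  47.1]
clock 31.4333
{'left': [(1.605, 699)], 'right': [(1.607, 399)], 'front': [(1.596, 1195)]} {'left': (np.int64(220), np.float64(0.0567), array([-0.0013, -0.0005,  0.0009])), 'right': (np.int64(195), np.float64(0.0566), array([-0.0013, -0.0003,  0.0009])), 'front': (np.int64(302), np.float64(0.0569), array([-0.0012, -0.0002,  0.0013]))}
pin [ 3.92039927e-04 -7.62828486e-05  7.93135412e-02] 92
33.2
```

View pics/p.png

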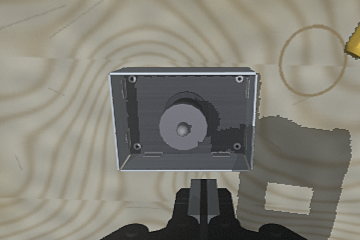

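All three panels now stand upright. The pin is at (183,129) in the crop, on the box axis. Next I'll grasp the cover.

Run:
```python
from station import env
from h import *
o=[180,0,-.65]
env.command_gripper(.07,f_grip=90)
env.movep([.4813,-.3010,.13],o);env.line_to([.4813,-.3010,.026],velocity=.12)
env.command_gripper(0.0,f_grip=90);s=env.state();print(s['gripper_width'],s['grasp_force'],s['contact_force'],s['clock'])
env.line_to([.4813,-.3010,.06],velocity=.06);env.line_to([.4813,-.3010,.17],velocity=.2);env.hold(.2)
s=env.state();c=env.get_calibration('wrist');im,d=env.get_image('wrist');print(s['tcp_pos'],s['orientation'],s['gripper_width'],s['grasp_force'],s['contact_force'],s['clock'])
P=cloud(c,d);Rm=R.from_euler('xyz',s['orientation'],degrees=True).as_matrix();L=(P-s['tcp_pos'])@Rm
hsv=cv2.cvtColor(im,cv2.COLOR_BGR2HSV)
m=(d>0)&(L[...,2]>0)&(L[...,2]<.016)&(np.abs(L[...,:2]).max(-1)<.1)&(hsv[...,1]<60)
q=L[m];A=np.c_[q[:,:2],np.ones(len(q))];k=np.linalg.lstsq(A,q[:,2],rcond=None)[0];print(len(q),'plane',np.degrees(k[:2]),k[2])
print(cv2.minAreaRect((q[:,:2]*1000).astype(np.float32)),q.min(0),q.max(0))
cv2.imwrite('pics/g.png',im);np.savez('g.npz',L=L,im=im,m=m)
```

```text
0.02884119245950368 89.54000515805092 [ 0.47466718 -0.17802345  4.30529604] 36.95
[ 0.48044361 -0.30021322  0.16795953] [-1.79858157e+02  1.53812434e-01 -6.51969120e-01] 0.028654287316290553 88.84890901332255 [ 0.03076819 -0.54171389 -1.62885924] 38.5667
30164 plane [0.24213996 0.13870452] 0.008826988627781363
((-0.08429718017578125, -0.2639312744140625), (151.21920776367188, 110.82157897949219), 89.99637603759766) [-5.54966347e-02 -7.58769057e-02  1.73693385e-05] [0.05532911 0.07534234 0.01599366]
```

View pics/g.png

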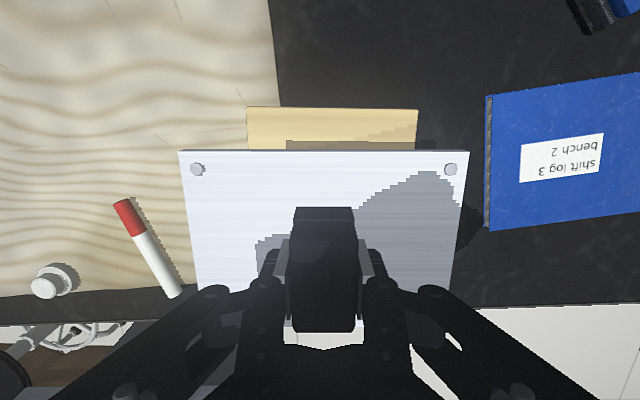

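The cover is held square and level, its edges running from (180,151) to (468,151). Its centre is within 0.3 mm of the TCP. Now over the pin.

```bash
cat > d.py <<'E'
from station import env
from h import *
o=[180,0,YAW]
T=world(.0002,0,0)[:2]
env.movep([*T,.14],o);env.hold(.3)
s=env.state();e=s['tcp_pos']-[*T,.14];print('err',e*1e3,s['orientation'])
cmd=T-e[:2];f0=s['contact_force'];print(f0)
env.line_to([*cmd,.106-e[2]],velocity=.1);env.hold(.3)
s=env.state();cmd=cmd-(s['tcp_pos'][:2]-T);f0=s['contact_force'];print((s['tcp_pos'][:2]-T)*1e3)
z=.102
while z>.0855:
    env.line_to([*cmd,z-e[2]],velocity=.04);s=env.state();f=s['contact_force']-f0
    print(round(z,4),((s['tcp_pos']-[*T,0])*1e3).round(2),f.round(1),round(s['clock'],1))
    if f[2]>5 or np.hypot(*f[:2])>6:print('stop');break
    z-=.002
E
python3 d.py
```

```text
err [ 0.1096785  -0.6473837   0.07133565] [ 1.79997294e+02 -6.42271365e-03  6.54489561e+00]
[ 0.28246012  0.62534776 -0.6923752 ]
[0.33631348 0.66620683]
0.102 [-8.1000e-01 -6.0000e-02  1.0144e+02] [-0.7  0.9 -1. ] 41.6
0.1 [-5.90e-01 -3.00e-02  9.97e+01] [-0.5  0.1 -0.1] 41.9
0.098 [-5.800e-01 -1.000e-02  9.771e+01] [ 0.   0.8 -0.8] 42.1
0.096 [-5.600e-01 -4.000e-02  9.575e+01] [ 0.   0.8 -0.3] 42.4
0.094 [-5.900e-01 -2.000e-02  9.372e+01] [-0.8  0.6 -0.2] 42.6
0.092 [-0.62 -0.   91.68] [-0.7  0.5  0.3] 42.9
0.09 [-6.100e-01 -3.000e-02  8.968e+01] [-0.8  1.5  0.1] 43.1
0.088 [-5.700e-01 -5.000e-02  8.773e+01] [-0.   0.4 -0.9] 43.4
0.086 [-5.600e-01 -5.000e-02  8.574e+01] [-0.4  0.4 -0.6] 43.6
```

The pin is in the hole: the underside is about 11 mm below the tip with no force. Pressing now.

```bash
cat > e.py <<'E'
from station import env
from h import *
T=world(.0002,0,0)[:2];s=env.state();f0=np.array([.3,.6,-.7]);cmd=s['tcp_pos'].copy();cmd[:2]=2*T-s['tcp_pos'][:2]+0
cmd[0]=T[0];cmd[1]=T[1]
z=.0845;prev=None
while z>.070:
    env.line_to([*cmd[:2],z],velocity=.03);env.hold(.25);fs=[]
    for _ in range(3):fs.append(env.state()['contact_force']);env.hold(.03)
    s=env.state();f=np.mean(fs,0)-f0
    print(round(z,4),((s['tcp_pos']-[*T,0])*1e3).round(2),f.round(1),round(s['clock'],1))
    if f[2]>9.5:break
    z-=.001
E
python3 e.py
```

```text
0.0845 [4.000e-02 0.000e+00 8.456e+01] [-0.5 -0.7 -0.9] 44.2
0.0835 [-2.000e-02 -1.000e-02  8.348e+01] [ 0.2 -0.9 -0.8] 44.8
0.0825 [1.200e-01 2.000e-02 8.269e+01] [-1.7 -0.9  1.9] 45.4
0.0815 [ 1.100e-01 -1.000e-02  8.159e+01] [-0.9 -0.8  3.4] 46.0
0.0805 [ 1.10e-01 -1.00e-02  8.06e+01] [-1.7 -0.6  4.6] 46.6
0.0795 [1.500e-01 1.000e-02 7.971e+01] [-2.1 -0.5  5.7] 47.2
0.0785 [1.400e-01 2.000e-02 7.888e+01] [-2.4 -0.9  6.5] 47.8
0.0775 [ 0.16  0.   78.05] [-3.1 -0.4  7.5] 48.4
0.0765 [1.800e-01 2.000e-02 7.724e+01] [-3.3 -0.6  8.2] 49.0
0.0755 [1.800e-01 1.000e-02 7.642e+01] [-4.5 -0.6  9.5] 49.6
0.0745 [ 0.17  0.   75.6 ] [-4.6 -0.8 10.7] 50.2
```

```bash
cat > m.py <<'E'
from station import env
from h import *
s=env.state();c=env.get_calibration('wrist');im,d=env.get_image('wrist');print(s['tcp_pos'],s['orientation'],s['contact_force'].round(1),s['wrist_torque'].round(2),s['gripper_width'],s['clock'])
Q=box(cloud(c,d));hsv=cv2.cvtColor(im,cv2.COLOR_BGR2HSV)
m=(d>0)&(Q[...,2]>.058)&(Q[...,2]<.075)&(abs(Q[...,0])<.065)&(abs(Q[...,1])<.085)&(hsv[...,1]<60)
q=Q[m]
for _ in range(2):
    k=np.linalg.lstsq(np.c_[q[:,:2],np.ones(len(q))],q[:,2],rcond=None)[0];q=q[abs(np.c_[q[:,:2],np.ones(len(q))]@k-q[:,2])<.0025]
print('plane slope deg',np.degrees(k[:2]),'top z',k[2],'travel',.0745-k[2]);print(cv2.minAreaRect((q[:,:2]*1000).astype(np.float32)))
cv2.imwrite('pics/f%d.png'%int(s['clock']),im)
E
python3 m.py
python3 - <<'E'
import cv2
from station import env
im,_=env.get_image('scene');cv2.imwrite('pics/s1.png',cv2.resize(im[170:320,130:350],None,fx=3,fy=3))
E
```

```text
[0.62837202 0.12662493 0.07559619] [1.79994482e+02 2.99444091e-03 6.60416719e+00] [-4.2  0.3  9.9] [-0.09  0.77 -0.02] 0.02934661882289371 50.2167
plane slope deg [-0.16460204  0.12675689] top z 0.06669769481688065 travel 0.0078023051831193485
((0.43392181396484375, 0.28907012939453125), (150.99732971191406, 110.51033782958984), 89.99356842041016)
```

View pics/s1.png

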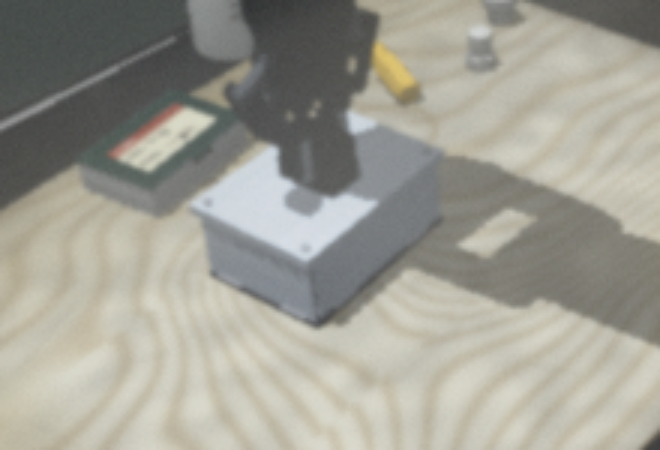

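The scene view shows the cover seated level on the closed box, around (320,190), with the panels upright. The measured travel is about 7.6 mm. I'll nudge it slightly further and hand in.

Run:
```python
from station import env
from h import *
T=world(.0002,0,0)
env.line_to([T[0],T[1],.0741],velocity=.02);env.hold(.6)
s=env.state();print(s['tcp_pos'],s['contact_force'].round(1))
exec(open('m.py').read())
print(env.job_done())
```

```text
[0.62840171 0.12663466 0.07534363] [-4.2 -0.   9.6]
[0.62840171 0.12663466 0.07534363] [1.79994684e+02 2.29692022e-03 6.60447672e+00] [-4.2 -0.   9.6] [-0.1   0.91 -0.04] 0.028853673387271978 51.1667
plane slope deg [-0.16446853  0.12232843] top z 0.06644580147446749 travel 0.008054198525532505
((0.5053482055664062, 0.2346343994140625), (150.969970703125, 110.36228942871094), 89.93212127685547)
the job is handed in; nothing more can be done
None
```

I handed the job in at about 51 s: all three panels were raised upright, and the arm is still holding the cover over the pin, level and square, with the pad pressed down by my measurement about 8 mm, its full travel.

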